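Load the bead tray and hold its sprung cover half closed

TASK

For a probability homework photo, put one of the three loose wooden beads from the desk into each of the three empty wells of the wooden bead tray (the fourth well already has its bead). Then, with the gripper, slide the tray's spring-loaded metal cover by its upright grip to half of its travel, so that its front edge stands over the wide rib between the two rows of wells, one row hidden and one in view, and finish while still holding it there: it springs back if let go. Leave the other things on the desk where they are.

Things in the scene. Friction and masses are not known exactly. Their poses are not given: they have to be found in the camera images.
- tray: light wooden tray fixed to the desk, 192 (x) x 96 (y) x 33 mm high; origin: centre of its underside, z up. -x half: closed deck, the metal cover parked on it. +x half: two rows of two square wells, 38 x 38 x 28 mm deep, floor 5 mm up. Row next to the cover: x 0 to 38 mm; wide rib: 38 to 50; outer row: 50 to 88. Wells centred at y +23 and -23 mm, 8 mm wall between; side walls 6 mm
- well1 (a point): centre of the floor of the well next to the cover on the tray's +y side (empty at the start); axes as the tray
- well2 (a point): centre of the floor of the well next to the cover on the tray's -y side (empty at the start); axes as the tray
- well3 (a point): centre of the floor of the well in the outer row on the tray's +y side (empty at the start); axes as the tray
- well4 (a point): centre of the floor of the well in the outer row on the tray's -y side (holds bead4 from the start); axes as the tray
- cover (a joint): slide of the metal cover in m, along the tray's +x: 0 open (parked by its spring), 0.044 half travel, 0.088 fully shut over all wells. The spring pushes back towards 0: 2.5 N at 0, 6.5 N at half, 10.4 N at the end. The cover is a plate 92 (x) x 105 mm, top 39 mm above the desk, passing 2 mm above the well rims, with short skirts outside the tray's sides
- cover_grip (a point): top centre of the cover's upright wooden grip, 67 mm above the desk; the grip is a block 14 mm thick along the tray's x, 44 mm wide along y, standing 28 mm above the plate, its centre 70 mm behind the cover's front edge; it moves with the cover; axes as the tray
- cover_edge (a point): middle of the cover's front (+x) edge, on its top face; at 0 it lies at the tray's x = 0, where the wells begin; axes as the tray
- bead1_center (a point): loose barrel-shaped wooden bead, 26 mm across at the middle, 20 mm across its flat ends, 26 mm high, about 12 g, standing on a flat end; this point is its centre, 13 mm above its underside
- bead2_center (a point): loose barrel-shaped wooden bead, 26 mm across at the middle, 20 mm across its flat ends, 26 mm high, about 12 g, standing on a flat end; this point is its centre, 13 mm above its underside
- bead3_center (a point): loose barrel-shaped wooden bead, 26 mm across at the middle, 20 mm across its flat ends, 26 mm high, about 12 g, standing on a flat end; this point is its centre, 13 mm above its underside
- bead4_center (a point): already lying in well4: barrel-shaped wooden bead, 26 mm across at the middle, 20 mm across its flat ends, 26 mm high, about 12 g, standing on a flat end; this point is its centre, 13 mm above its underside
- eraser: white eraser lying flat, 50 x 20 x 12 mm; origin at the centre of its underside, x along its length; not part of the job
- fluid: upright white correction-fluid bottle, 28 mm across and 58 mm tall with a narrower cap; origin at the centre of its foot; not part of the job
- tape: roll of clear tape lying flat, 64 mm across, 40 mm hole, 19 mm high; origin at the centre of its underside; not part of the job
- sharpener: small metal pencil sharpener, 26 x 16 x 13 mm; origin at the centre of its underside; not part of the job
- calculator: black pocket calculator lying flat, 150 x 78 x 16 mm; origin at the centre of its underside, x along its length; not part of the job
- stapler: stapler standing on its base, 130 x 34 x 48 mm; origin at the centre of its underside, x along its length; not part of the job

How it is judged:
By the outcome, as a careful person would: the job done as asked, in the order asked, and still so for the second after the job is handed in, while the arm keeps its last pose, push and grip.
It also fails if it takes over 72 s, if anything falls off the work surface, if the arm or the gripper's body presses on something with over 40 N, if the wrist force passes 120 N, or if a joint passes its speed limit or range.

ROBOT

A 6-joint arm with a two-finger parallel gripper is mounted at the origin on the work surface. World frame = base frame: x ahead of the robot, y to its left, z up, the work surface at z = 0. Lengths are in m, angles in rad, forces in N, time in s.
With the tool pointing down it reaches from about 0.25 to 0.775 m from the base axis. Payload 4 kg.
Tool frame: the origin (TCP) lies between the finger pads; the fingertips stand 19 mm ahead of it and the grasp point (between the pads) is the TCP; z points along the fingers, x is the direction in which the jaws open and shut, and the axes are right-handed (so a half turn about z gives the same grasp; the last joint's range is limited). The gripper opens to 94 mm and grips with 3 to 60 N. Pads are 16 mm wide; open, the fingers measure 119 mm over their backs; the gripper's body (75 mm by 177 mm) begins 78 mm behind the grasp point.
Start: joints at [1.061, 0.087, 1.371, -0, 1.684, -0.103], TCP at [0.218, 0.505, 0.225] pointing down, gripper open.
Joint ranges: [-3.1, 3.1], [-0.76, 2.03], [0.27, 2.55], [-1.08, 4.22], [0.17, 2.65], [-2.57, 2.57]. Speed limits (rad/s): [2.79, 2.79, 3.14, 3.14, 3.14, 3.14].

INTERFACE

Orientations are given as a 3x3 rotation matrix whose columns are the frame's x, y, z axes.
In Python, from plant import ctrl gives the robot as it stands.
- The arm moves only by the shell command python3 -m jog 'ROWS' [FORCE]. ROWS is JSON, one flat list of numbers, 7 for each row, row after row: the closure, from 0 (fully open) to 1 (shut), then the shift along the tool's x, y, z in cm, then the turn, a rotation vector about the tool's x, y, z in rad. A call has 1 to 12 rows; each row shifts and turns the pose as measured when the row begins, along the tool's axes as they then stand; what a row does not reach is not made up. A row lasts 1/10 s, in which the tool goes at most 50 mm and 8.59 degrees, less where a joint would pass 70% of its speed; a pose out of reach is approached as far as the arm can. A call is refused whole if a number of a shift passes 5 or a number of a turn 0.15, either way. A call with a gripper value outside its range is refused whole. The fingers move at their own pace and stop on an object; FORCE is the grip in N (left out, the last holds). Time passes only in rows, so rows that do not move let the fingers close. It gives the time, the measured TCP pose, the force and the opening at its end, in the units of the state.
- ctrl.sense(): the state, without advancing time (a new reading comes with each control period).
- ctrl.get_image(name): name is "scene" or "top"; returns the picture (420x560x3 uint8, blue, green, red); there is no depth.
- ctrl.camera_info(name): a dict with "K" (3x3 intrinsics, pixels), "pose" (4x4, takes a point from camera to world coordinates). Camera axes: x right, y down, z forward; pixel columns grow to the right and rows downward; lengths in m; the calibration is good to about 2 mm. A picture is of the moment at which its call begins. camera_info takes no time and is no camera call.
- ctrl.finish_job(): hands the job in, once; it reports no verdict.
The state is a dict: "time": time; "qpos": joint angles; "qvel": joint speeds; "effort": joint torques, N m; "tool_pos": TCP position; "orientation": TCP orientation; "wrist_force": force on the tool from outside, world axes, zero at the start; "ft_torque": the same for the moment, N m; "finger_gap": opening from 0.0 (shut) to 1.0 (fully open).
Only numpy, scipy, OpenCV 4.12 (cv2) and the standard library are available. Lean on these libraries where they do the work, as an engineer would, in place of code of your own. Each camera call takes 0.05 s, during which the arm holds its last target. There are 200 camera calls.

## Working session

There is one attempt and no reset: what is moved stays moved. The work goes in short steps, Python scripts to look and compute and a shell command to move; the robot and the scene stay as the last step left them, time stands still between calls to the robot, and variables do not carry over. Pictures are saved under pics/ and viewed, about 8 in all and at most 12, crops included, and the job is handed in when it is done.

```bash
mkdir -p pics; ls; python3 - <<'E'
from plant import ctrl
import cv2,numpy as np
s=ctrl.sense();print(s['time'],s['tool_pos'],np.round(s['orientation'],3).tolist(),s['finger_gap'])
for n in("top","scene"):
    im=ctrl.get_image(n);cv2.imwrite(f"pics/{n}0.png",im)
    i=ctrl.camera_info(n);print(n,np.round(i['K'],1).tolist(),np.round(i['pose'],4).tolist())
im=cv2.imread("pics/top0.png");cv2.imwrite("pics/top0b.png",cv2.resize(im,(800,600),interpolation=cv2.INTER_CUBIC))
E
```

```text
pics
0.0 [0.21736807 0.50467428 0.22331193] [[0.396, 0.918, -0.001], [0.918, -0.396, -0.002], [-0.002, -0.0, -1.0]] 0.9990247183839304
top [[521.5, 0.0, 277.5], [0.0, 521.5, 200.3], [0.0, 0.0, 1.0]] [[0.0132, -0.9901, 0.14, 0.3412], [-0.9999, -0.0118, 0.0104, -0.0299], [-0.0086, -0.1401, -0.9901, 1.512], [0.0, 0.0, 0.0, 1.0]]
scene [[439.7, 0.0, 281.6], [0.0, 439.7, 217.9], [0.0, 0.0, 1.0]] [[-0.6125, 0.5466, -0.571, 1.0995], [0.7903, 0.4409, -0.4256, 0.4024], [0.0191, -0.7119, -0.702, 0.7725], [0.0, 0.0, 0.0, 1.0]]
```

View pics/top0b.png

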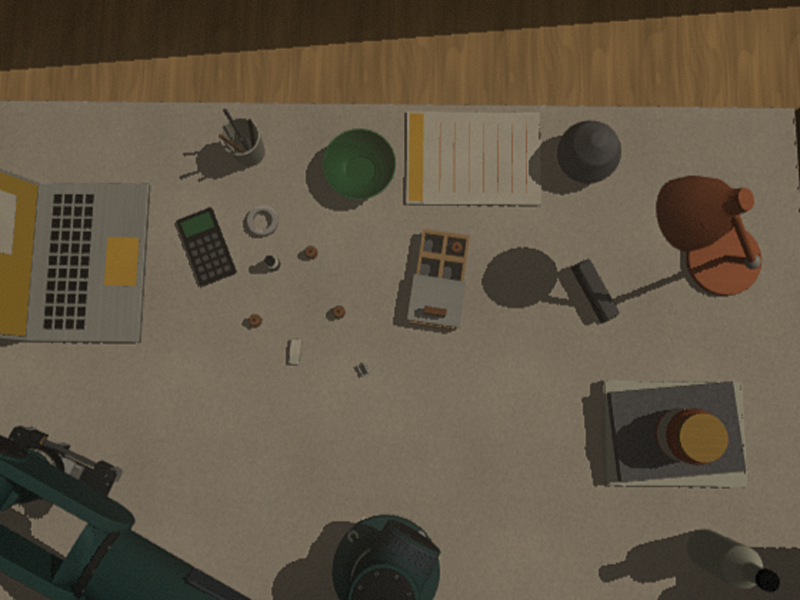

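View pics/scene0.png

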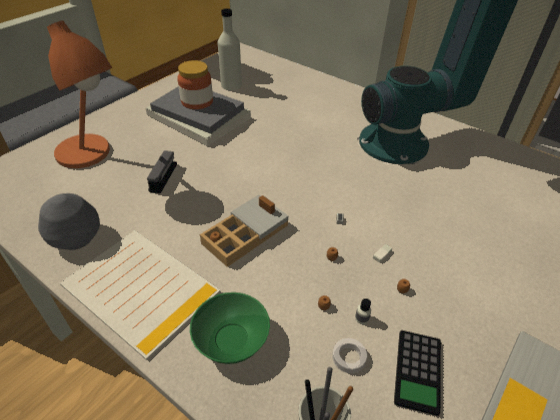

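The top view shows the tray at about (438,281) with its wells towards the top of the picture. The beads are at (310,253), (254,321) and (338,312), and the fluid bottle at (270,262). I'll enlarge this area.

```bash
python3 - <<'E'
import cv2,numpy as np
im=cv2.imread("pics/top0.png")
im=np.clip(im.astype(float)*1.6,0,255).astype(np.uint8)
a=im[155:265,160:270]; b=im[155:235,270:335]
a=cv2.resize(a,None,fx=5,fy=5,interpolation=cv2.INTER_CUBIC)   # 550x550, origin (160,155)
cv2.imwrite("pics/c1.png",a)
b=cv2.resize(b,None,fx=7,fy=7,interpolation=cv2.INTER_CUBIC)   # origin (270,155)
cv2.imwrite("pics/c2.png",b)
E
```

```text
(no output)
```

View pics/c1.png

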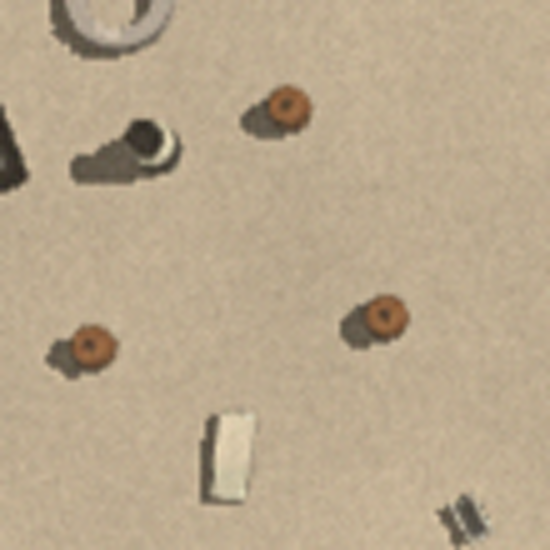

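View pics/c2.png

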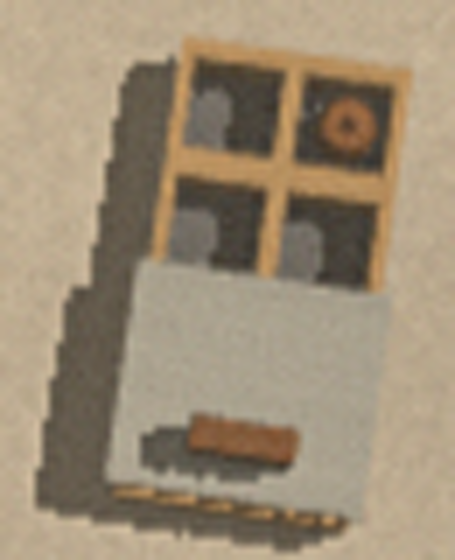

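```bash
cat > h.py <<'E'
import numpy as np,cv2
from plant import ctrl
def ray(n,u,v,z):
    i=ctrl.camera_info(n);P=np.array(i['pose']);d=P[:3,:3]@np.linalg.solve(i['K'],[u,v,1]);c=P[:3,3]
    return c+d*(z-c[2])/d[2]
def proj(n,p):
    i=ctrl.camera_info(n);P=np.array(i['pose']);q=i['K']@(P[:3,:3].T@(np.array(p)-P[:3,3]));return q[:2]/q[2]
def crop(u,v,s,o): return (u+.5)/s-.5+o[0],(v+.5)/s-.5+o[1]
E
python3 - <<'E'
from h import *
np.set_printoptions(precision=4,suppress=True)
for uv in [(289,107),(386,317),(95,348)]:
    p=ray("top",*crop(*uv,5,(160,155)),.015);q=proj("scene",p);print("bead",p,"scene pred",q)
    im=cv2.imread("pics/scene0.png");x,y=q.astype(int)
    w=im[y-12:y+13,x-12:x+13].astype(int);m=(w[...,2]-w[...,0]>45)
    vv,uu=np.nonzero(m);c=(uu.mean()+x-12,vv.mean()+y-12);print("   scene seg",c,m.sum(),ray("scene",*c,.013))
t=lambda u,v,z:ray("top",*crop(u,v,7,(270,155)),z)
L=t(184,38,.033);R=t(410,70,.033);print("front",L,R,np.linalg.norm(L-R))
cl=t(137,260,.039);cr=t(392,297,.039);print("cover",cl,cr,np.linalg.norm(cl-cr))
g=t(244,432,.067);print("grip",g)
for a,b in((L,R),(cl,cr)):
    e=b-a;y=-e/np.linalg.norm(e);x=np.array([y[1],-y[0],0]);print("ang",np.degrees(np.arctan2(x[1],x[0])),x)
    m=(a+b)/2;print("orig",m-x*(.096 if a is L else 0))
for uv in [(348,125)]: print("bead4",t(*uv,.025))
for n,uv,z in (("fluid",(150,145),.05),("eraser",(232,457),.01),("sharp",(463,518),.01)):print(n,ray("top",*crop(*uv,5,(160,155)),z))
E
```

```text
bead [0.6224 0.1625 0.015 ] scene pred [324.3294 301.6476]
   scene seg (np.float64(323.008547008547), np.float64(300.5982905982906)) 117 [0.6207 0.1582 0.013 ]
bead [0.4998 0.1028 0.015 ] scene pred [332.5169 252.6986]
   scene seg (np.float64(331.1782178217822), np.float64(251.5049504950495)) 101 [0.4971 0.0976 0.013 ]
bead [0.4797 0.2704 0.015 ] scene pred [403.3168 284.2964]
   scene seg (np.float64(402.59166666666664), np.float64(283.7916666666667)) 120 [0.4779 0.2682 0.013 ]
front [ 0.6687 -0.0658  0.033 ] [ 0.6563 -0.1592  0.033 ] 0.09421268427083938
cover [ 0.5746 -0.0473  0.039 ] [ 0.5606 -0.1513  0.039 ] 0.10500822898287171
grip [ 0.5014 -0.0902  0.067 ]
ang -7.586482514302937 [ 0.9912 -0.132   0.    ]
orig [ 0.5673 -0.0999  0.033 ]
ang -7.682137274476885 [ 0.991  -0.1337  0.    ]
orig [ 0.5676 -0.0993  0.039 ]
bead4 [ 0.6345 -0.1343  0.025 ]
fluid [0.5929 0.2366 0.05  ]
eraser [0.4183 0.1899 0.01  ]
sharp [0.3851 0.0563 0.01  ]
```

Tray origin is about (0.5675, -0.0995) with a yaw of -7.6°. The beads are at A (0.6215, 0.161), B (0.499, 0.101) and C (0.479, 0.2695). I'll start with C.

```bash
cat > d.py <<'E'
import sys
from h import *
from scipy.spatial.transform import Rotation as Rn
# usage: d.py x y z yaw_deg -> shift in tool axes (cm, as now oriented and as after the turn) and turn
a=list(map(float,sys.argv[1:5]));s=ctrl.sense();R=np.array(s['orientation']);p=np.array(s['tool_pos'])
y=np.radians(a[3]);x=np.array([np.cos(y),np.sin(y),0]);z=np.array([0,0,-1.]);T=np.c_[x,np.cross(z,x),z]
e=np.array(a[:3])-p
print("t%.2f p"%s['time'],np.round(p,4),"gap mm %.1f"%(94*s['finger_gap']),"F",np.round(s['wrist_force'],1))
print("shift now",np.round(R.T@e*100,2),"after turn",np.round(T.T@e*100,2),"turn",np.round(Rn.from_matrix(R.T@T).as_rotvec(),3))
E
python3 -m jog '[0.45,0,0,0,0,0,-0.137, 0.45,0,0,0,0,0,-0.137, 0.45,-2.8,4.1,1.5,0,0,0, 0.45,-2.8,4.1,1.5,0,0,0, 0.45,-2.8,4.1,1.5,0,0,0, 0.45,-2.8,4.1,1.5,0,0,0, 0.45,-2.8,4.1,1.5,0,0,0, 0.45,-2.8,4.1,1.5,0,0,0, 0.45,-2.8,4.1,1.5,0,0,0, 0.45,0,0,0,0,0,0]' 15; python3 d.py .479 .2695 .08 82.4
```

```text
time: 1.1
tool_pos: [0.4708, 0.2802, 0.1143]
orientation: [[0.113, 0.994, -0.008], [0.994, -0.113, -0.005], [-0.005, -0.007, -1.0]]
wrist_force: [-0.3, 0.4, -0.2]
finger_gap: 0.547
t1.10 p [0.4708 0.2802 0.1143] gap mm 51.5 F [-0.3  0.4 -0.2]
shift now [-0.95  0.96  3.43] after turn [-0.95  0.95  3.43] turn [-0.007  0.005  0.019]
```

```bash
python3 -m jog '[0.45,-0.5,0.5,1.5,0,0,0.02, 0.45,-0.5,0.5,1.5,-0.007,0.005,0, 0.45,0,0,0,0,0,0, 0.45,0,0,0,0,0,0]'; python3 d.py .479 .2695 .027 82.4
python3 - <<'E'
from h import *
a=ctrl.get_image("scene")[225:325,350:450];b=ctrl.get_image("top")[190:250,150:210]
f=lambda i,s:np.clip(cv2.resize(i,(400,400),interpolation=cv2.INTER_CUBIC)*1.5,0,255)
cv2.imwrite("pics/n1.png",np.hstack([f(a,4),f(b,1)]))
E
```

```text
time: 1.5
tool_pos: [0.4783, 0.2686, 0.0824]
orientation: [[0.137, 0.991, -0.004], [0.991, -0.137, 0.0], [-0.0, -0.004, -1.0]]
wrist_force: [-0.6, 0.7, 0.3]
finger_gap: 0.548
t1.50 p [0.4783 0.2686 0.0824] gap mm 51.6 F [-0.6  0.7  0.3]
shift now [0.11 0.08 5.54] after turn [0.1  0.06 5.54] turn [-0.004  0.    -0.005][ WARN:0@2.520] global loadsave.cpp:1063 imwrite_ Unsupported depth image for selected encoder is fallbacked to CV_8U.
```

View pics/n1.png

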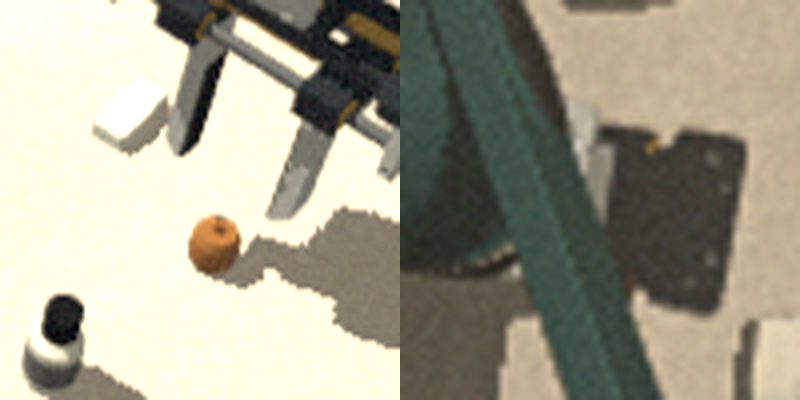

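The bead is at crop (215,243), with the fingertips straddling it at (180,152) and (280,215). The line-up looks right, so I'll descend and close.

```bash
python3 -c "
from h import *
print(proj('scene',(.4783,.2686,.0634)))"
python3 -m jog '[0.45,0.1,0.05,2,0,0,0, 0.45,0,0,2,0,0,0, 0.45,0,0,1.4,0,0,0, 0.45,0,0,0,0,0,0, 1,0,0,0,0,0,0, 1,0,0,0,0,0,0, 1,0,0,0,0,0,0, 1,0,0,0,0,0,0, 1,0,0,0,0,0,0]' 15;  python3 d.py .479 .2695 .12 82.4
```

```text
[407.84888376 269.24190239]
time: 2.5
tool_pos: [0.4825, 0.2754, 0.0364]
orientation: [[0.131, 0.991, 0.011], [0.991, -0.131, 0.007], [0.009, 0.01, -1.0]]
wrist_force: [-0.2, -0.6, -0.4]
finger_gap: 0.253
t2.50 p [0.4825 0.2754 0.0364] gap mm 23.8 F [-0.2 -0.6 -0.4]
shift now [-0.55 -0.19 -8.37] after turn [-0.63 -0.27 -8.36] turn [ 0.01  -0.009  0.001]
```

```bash
python3 -m jog '[0.5,0,0,0,0,0,0, 0.5,0,0,0,0.01,-0.009,0, 0.5,0,0,0,0,0,0]'; python3 d.py .479 .2695 .027 82.4;  python3 -m jog '[0.5,0,0,0,0,0,0,0.5,0,0,0,0,0,0]'; python3 d.py .479 .2695 .027 82.4
python3 - <<'E'
from h import *
a=ctrl.get_image("scene")[225:325,350:450]
cv2.imwrite("pics/n2.png",np.clip(cv2.resize(a,(500,500),interpolation=cv2.INTER_CUBIC)*1.2,0,255).astype(np.uint8))
E
```

```text
time: 2.8
tool_pos: [0.4829, 0.2753, 0.0371]
orientation: [[0.132, 0.991, -0.0], [0.991, -0.132, -0.0], [-0.0, -0.0, -1.0]]
wrist_force: [-0.5, -0.2, 0.8]
finger_gap: 0.472
t2.80 p [0.4829 0.2753 0.0371] gap mm 44.4 F [-0.5 -0.2  0.8]
shift now [-0.63 -0.31  1.01] after turn [-0.63 -0.31  1.01] turn [-0.     0.     0.001]
time: 3.0
tool_pos: [0.483, 0.2754, 0.037]
orientation: [[0.132, 0.991, -0.001], [0.991, -0.132, -0.0], [-0.001, -0.0, -1.0]]
wrist_force: [0.8, -0.1, 0.2]
finger_gap: 0.496
t3.00 p [0.483  0.2754 0.037 ] gap mm 46.7 F [ 0.8 -0.1  0.2]
shift now [-0.63 -0.32  1.  ] after turn [-0.63 -0.32  1.  ] turn [-0.     0.001  0.001]
```

View pics/n2.png

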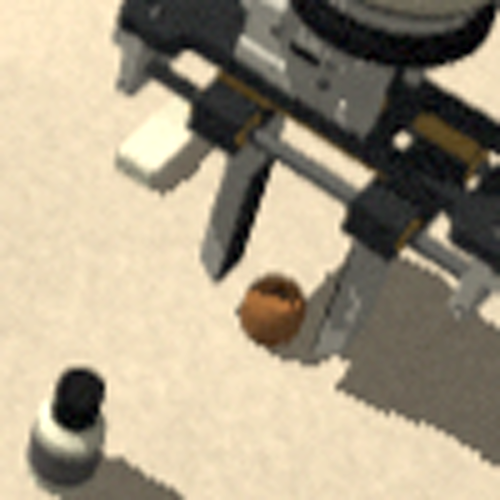

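```bash
python3 -c "
from h import *
for c in ((402.6,283.8),(404,286.8)): print(ray('scene',*c,.013))
print(proj('scene',(.483,.2754,.018)))"
python3 -m jog '[0.5,-0.1,-0.1,0.4,0,0,0, 0.5,0,0,0.4,0,0,0, 0.5,0,0,0.2,0,0,0, 0.5,0,0,0,0,0,0]' 15;  python3 d.py .4815 .274 .027 82.4
```

```text
[0.47787442 0.26821438 0.013     ]
[0.48323516 0.27420187 0.013     ]
[405.06576804 285.60144197]
time: 3.45
tool_pos: [0.4813, 0.2742, 0.0257]
orientation: [[0.132, 0.991, -0.001], [0.991, -0.132, -0.001], [-0.001, -0.001, -1.0]]
wrist_force: [0.0, 0.3, -0.4]
finger_gap: 0.503
t3.45 p [0.4813 0.2742 0.0257] gap mm 47.3 F [ 0.   0.3 -0.4]
shift now [-0.02  0.02 -0.13] after turn [-0.02  0.02 -0.13] turn [-0.001  0.001  0.001]
```

```bash
python3 -m jog '[0.5,0.1,0.2,0,0,0,0, 1,0,0,0,0,0,0, 1,0,0,0,0,0,0, 1,0,0,0,0,0,0, 1,0,0,0,0,0,0]' 15;  python3 d.py .4815 .274 .027 82.4
```

```text
time: 3.95
tool_pos: [0.4838, 0.2751, 0.0257]
orientation: [[0.132, 0.991, -0.001], [0.991, -0.132, -0.001], [-0.001, -0.001, -1.0]]
wrist_force: [0.4, -0.8, 0.4]
finger_gap: 0.262
t3.95 p [0.4838 0.2751 0.0257] gap mm 24.7 F [ 0.4 -0.8  0.4]
shift now [-0.14 -0.21 -0.13] after turn [-0.14 -0.21 -0.13] turn [-0.001  0.001  0.001]
```

Gripped (24.7 mm). I'll lift it and carry it to well3.

```bash
python3 -m jog '[1,0,0,-3,0,0,0, 1,0,0,-3,0,0,0, 1,0,0,-3,0,0,0, 1,-3.7,2.2,0,0,0,0, 1,-3.7,2.2,0,0,0,0, 1,-3.7,2.2,0,0,0,0, 1,-3.7,2.2,0,0,0,0, 1,-3.7,2.2,0,0,0,0, 1,-3.7,2.2,0,0,0,0, 1,-3.7,2.2,0,0,0,0, 1,-3.7,2.2,0,0,0,0, 1,0,0,0,0,0,0]' 15;  python3 d.py .6389 -.0858 .08 82.4
```

```text
time: 5.15
tool_pos: [0.6253, -0.0514, 0.1207]
orientation: [[0.125, 0.992, 0.003], [0.992, -0.125, -0.001], [-0.001, 0.003, -1.0]]
wrist_force: [0.3, 0.1, -0.4]
finger_gap: 0.262
t5.15 p [ 0.6253 -0.0514  0.1207] gap mm 24.6 F [ 0.3  0.1 -0.4]
shift now [-3.24  1.76  4.08] after turn [-3.23  1.8   4.07] turn [0.003 0.001 0.007]
```

```bash
python3 -m jog '[1,-1.6,0.9,1.5,0,0,0.007, 1,-1.6,0.9,1.5,0.003,0,0, 1,0,0,1,0,0,0, 1,0,0,0,0,0,0, 1,0,0,0,0,0,0]' 15;  python3 d.py .6389 -.0858 .056 82.4
python3 - <<'E'
from h import *
a=ctrl.get_image("scene")[190:270,190:300]
cv2.imwrite("pics/n3.png",np.clip(cv2.resize(a,(770,560),interpolation=cv2.INTER_CUBIC)*1.2,0,255).astype(np.uint8))
E
```

```text
time: 5.65
tool_pos: [0.639, -0.0847, 0.0783]
orientation: [[0.132, 0.991, -0.002], [0.991, -0.132, 0.003], [0.002, -0.002, -1.0]]
wrist_force: [0.6, -0.1, 0.0]
finger_gap: 0.268
t5.65 p [ 0.639  -0.0847  0.0783] gap mm 25.2 F [ 0.6 -0.1  0. ]
shift now [-0.12  0.01  2.23] after turn [-0.11  0.01  2.23] turn [-0.002 -0.002  0.   ]
```

View pics/n3.png

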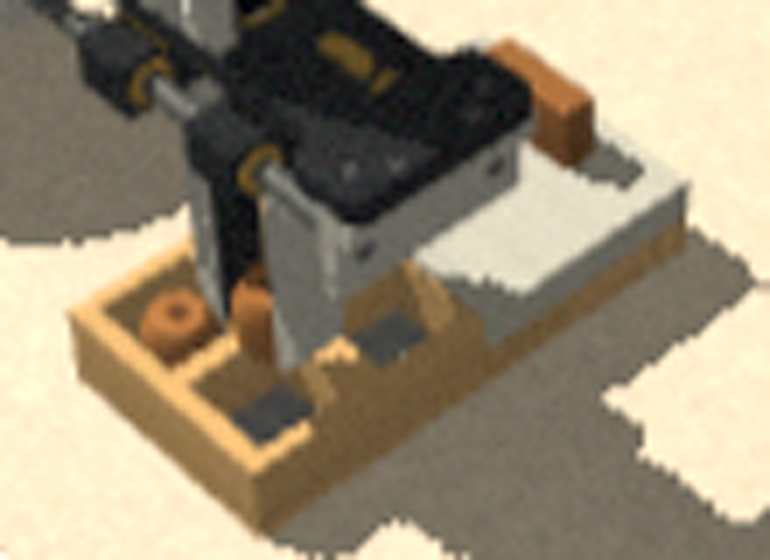

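Bead is held upright above well3 (crop about (255,310)), with bead4 at (178,318). I'll lower and release.

```bash
python3 -m jog '[1,-0.1,0,1,0,0,0, 1,0,0,1,-0.002,-0.002,0, 1,0,0,0.3,0,0,0, 1,0,0,0,0,0,0]' 15;  python3 d.py .6389 -.0858 .054 82.4
```

```text
time: 6.1
tool_pos: [0.6389, -0.0829, 0.055]
orientation: [[0.129, 0.992, 0.002], [0.992, -0.129, 0.0], [0.001, 0.002, -1.0]]
wrist_force: [0.1, 0.1, -0.5]
finger_gap: 0.264
t6.10 p [ 0.6389 -0.0829  0.055 ] gap mm 24.8 F [ 0.1  0.1 -0.5]
shift now [-0.29  0.04  0.1 ] after turn [-0.29  0.04  0.1 ] turn [ 0.002 -0.001  0.004]
```

```bash
python3 -m jog '[1,-0.4,0,0,0,0,0, 1,0,0,0,0,0,0]' 15;  python3 d.py .6389 -.0858 .054 82.4; python3 -m jog '[0.55,0,0,0,0,0,0, 0.55,0,0,0,0,0,0, 0.55,0,0,0,0,0,0, 0.55,0,0,-3,0,0,0, 0.45,0,0,-3,0,0,0, 0.45,0,0,0,0,0,0]'; python3 d.py .6215 .161 .08 82.4
python3 d.py .499 .101 .08 82.4
```

```text
time: 6.3
tool_pos: [0.6384, -0.087, 0.055]
orientation: [[0.128, 0.992, 0.002], [0.992, -0.128, 0.0], [0.0, 0.002, -1.0]]
wrist_force: [0.6, 0.3, -0.4]
finger_gap: 0.267
t6.30 p [ 0.6384 -0.087   0.055 ] gap mm 25.1 F [ 0.6  0.3 -0.4]
shift now [0.12 0.04 0.1 ] after turn [0.12 0.04 0.1 ] turn [ 0.002 -0.     0.004]
time: 6.9
tool_pos: [0.6381, -0.0874, 0.1164]
orientation: [[0.129, 0.992, 0.001], [0.992, -0.129, 0.001], [0.001, 0.001, -1.0]]
wrist_force: [1.1, -0.4, 0.6]
finger_gap: 0.542
t6.90 p [ 0.6381 -0.0874  0.1164] gap mm 51.0 F [ 1.1 -0.4  0.6]
shift now [24.42 -4.85  3.66] after turn [24.41 -4.93  3.64] turn [ 0.001 -0.001  0.003]
t6.90 p [ 0.6381 -0.0874  0.1164] gap mm 51.0 F [ 1.1 -0.4  0.6]
shift now [ 16.89 -16.23   3.64] after turn [ 16.84 -16.28   3.64] turn [ 0.001 -0.001  0.003]
```

```bash
python3 -m jog '[0.45,3.5,-0.7,0,0,0,0, 0.45,3.5,-0.7,0,0,0,0, 0.45,3.5,-0.7,0,0,0,0, 0.45,3.5,-0.7,0,0,0,0, 0.45,3.5,-0.7,0,0,0,0, 0.45,3.5,-0.7,0,0,0,0, 0.45,3.5,-0.7,1.5,0,0,0, 0.45,0,0,0,0,0,0, 0.45,0,0,0,0,0,0]'; python3 d.py .6217 .1615 .06 82.4
```

```text
time: 7.8
tool_pos: [0.6183, 0.169, 0.0896]
orientation: [[0.133, 0.991, -0.006], [0.991, -0.133, -0.001], [-0.002, -0.006, -1.0]]
wrist_force: [0.1, -0.3, -0.1]
finger_gap: 0.551
t7.80 p [0.6183 0.169  0.0896] gap mm 51.8 F [ 0.1 -0.3 -0.1]
shift now [-0.69  0.46  2.96] after turn [-0.7   0.44  2.96] turn [-0.006  0.002 -0.   ]
```

```bash
python3 - <<'E'
from h import *
a=ctrl.get_image("scene")[190:270,190:300]
b=ctrl.get_image("scene")[260:340,280:390]
f=lambda i:np.clip(cv2.resize(i,(550,300),interpolation=cv2.INTER_CUBIC)*1.2,0,255).astype(np.uint8)
cv2.imwrite("pics/n4.png",np.vstack([f(a),f(b)]))
E
```

```text
(no output)
```

View pics/n4.png

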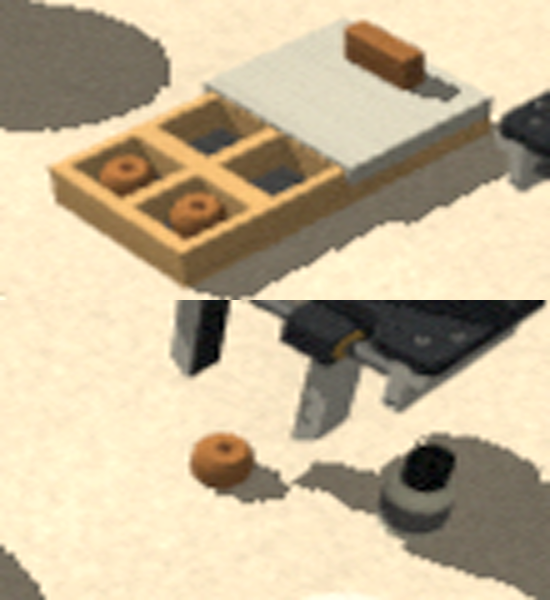

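Bead C stands upright in well3 (crop (198,212)), and bead A is just below the gripper at (222,460). Next I'll pick A.

```bash
python3 -m jog '[0.45,-0.35,0.25,1,-0.006,0.002,0, 0.45,-0.35,0.2,1,0,0,0, 0.45,0,0,0.6,0,0,0, 0.45,0,0,0,0,0,0, 0.45,0,0,0,0,0,0]'; python3 d.py .6217 .1615 .026 82.4
```

```text
time: 8.4
tool_pos: [0.6229, 0.1545, 0.0612]
orientation: [[0.141, 0.99, 0.0], [0.99, -0.141, -0.001], [-0.001, 0.0, -1.0]]
wrist_force: [0.1, -0.8, 1.0]
finger_gap: 0.548
t8.40 p [0.6229 0.1545 0.0612] gap mm 51.5 F [ 0.1 -0.8  1. ]
shift now [ 0.68 -0.22  3.52] after turn [ 0.68 -0.22  3.52] turn [ 0.     0.001 -0.009]
```

```bash
python3 -m jog '[0.45,0.6,-0.2,0,0,0,-0.009, 0.45,0,0,0,0,0,0, 0.45,0,0,0.6,0,0,0, 0.45,0,0,0.6,0,0,0, 0.45,0,0,0,0,0,0]'; python3 d.py .6217 .1615 .026 82.4
```

```text
time: 8.9
tool_pos: [0.6224, 0.1618, 0.0495]
orientation: [[0.131, 0.991, 0.002], [0.991, -0.131, -0.0], [0.0, 0.002, -1.0]]
wrist_force: [-0.3, -0.5, -0.4]
finger_gap: 0.554
t8.90 p [0.6224 0.1618 0.0495] gap mm 52.0 F [-0.3 -0.5 -0.4]
shift now [-0.04 -0.07  2.35] after turn [-0.04 -0.06  2.35] turn [ 0.002 -0.     0.001]
```

```bash
python3 -m jog '[0.45,0,0,0.6,0,0,0, 0.45,0,0,0.6,0,0,0, 0.45,0,0,0.6,0,0,0, 0.45,0,0,0.5,0,0,0, 0.45,0,0,0,0,0,0, 0.45,0,0,0,0,0,0]'; python3 d.py .6217 .1615 .026 82.4
```

```text
time: 9.5
tool_pos: [0.6219, 0.1617, 0.0233]
orientation: [[0.131, 0.991, 0.001], [0.991, -0.131, -0.0], [-0.0, 0.001, -1.0]]
wrist_force: [0.2, -0.7, -0.4]
finger_gap: 0.55
t9.50 p [0.6219 0.1617 0.0233] gap mm 51.7 F [ 0.2 -0.7 -0.4]
shift now [-0.02 -0.01 -0.27] after turn [-0.02 -0.01 -0.27] turn [0.001 0.    0.001]
```

```bash
python3 -m jog '[0.45,0,0,-0.3,0,0,0, 1,0,0,0,0,0,0, 1,0,0,0,0,0,0, 1,0,0,0,0,0,0, 1,0,0,0,0,0,0, 1,0,0,0,0,0,0]' 15; python3 -m jog '[1,0,0,-3,0,0,0, 1,0,0,-3,0,0,0, 1,0,0,-2,0,0,0, 1,-3.4,0,0,0,0,0, 1,-3.4,0,0,0,0,0, 1,-3.4,0,0,0,0,0, 1,-3.4,0,0,0,0,0, 1,-3.4,0,0,0,0,0, 1,-3.4,0,0,0,0,0, 1,-2,0,0,0,0,0, 1,0,0,0,0,0,0]' ; python3 d.py .5893 -.0792 .075 82.4
```

```text
time: 10.1
tool_pos: [0.6227, 0.1618, 0.028]
orientation: [[0.131, 0.991, 0.003], [0.991, -0.131, -0.0], [0.0, 0.003, -1.0]]
wrist_force: [0.7, -0.2, -0.7]
finger_gap: 0.267
time: 11.2
tool_pos: [0.5921, -0.067, 0.1109]
orientation: [[0.127, 0.992, 0.004], [0.992, -0.127, -0.001], [-0.0, 0.004, -1.0]]
wrist_force: [-0.6, 0.2, -0.2]
finger_gap: 0.269
t11.20 p [ 0.5921 -0.067   0.1109] gap mm 25.3 F [-0.6  0.2 -0.2]
shift now [-1.25 -0.14  3.59] after turn [-1.25 -0.12  3.59] turn [0.004 0.    0.005]
```

```bash
python3 -m jog '[1,-1.2,-0.1,0,0.004,0,0.005, 1,0,0,0.8,0,0,0, 1,0,0,0.8,0,0,0, 1,0,0,0.8,0,0,0, 1,0,0,0.8,0,0,0, 1,0,0,0,0,0,0, 1,0,0,0,0,0,0]' ; python3 d.py .5893 -.0792 .055 82.4
```

```text
time: 11.9
tool_pos: [0.5891, -0.0745, 0.0743]
orientation: [[0.128, 0.992, -0.003], [0.992, -0.128, 0.003], [0.002, -0.004, -1.0]]
wrist_force: [0.6, -0.5, 0.2]
finger_gap: 0.265
t11.90 p [ 0.5891 -0.0745  0.0743] gap mm 24.9 F [ 0.6 -0.5  0.2]
shift now [-0.47  0.09  1.93] after turn [-0.47  0.08  1.93] turn [-0.004 -0.002  0.005]
```

```bash
python3 -m jog '[1,-0.4,0.1,0,-0.004,-0.002,0.005, 1,0,0,0.6,0,0,0, 1,0,0,0.6,0,0,0, 1,0,0,0.5,0,0,0, 1,0,0,0,0,0,0, 1,0,0,0,0,0,0]' ; python3 d.py .5893 -.0792 .055 82.4
```

```text
time: 12.5
tool_pos: [0.5901, -0.0789, 0.0564]
orientation: [[0.133, 0.991, 0.002], [0.991, -0.133, -0.0], [-0.0, 0.002, -1.0]]
wrist_force: [0.2, -0.2, 0.3]
finger_gap: 0.265
t12.50 p [ 0.5901 -0.0789  0.0564] gap mm 24.9 F [ 0.2 -0.2  0.3]
shift now [-0.05 -0.08  0.14] after turn [-0.05 -0.08  0.14] turn [ 0.002  0.    -0.001]
```

```bash
python3 -m jog '[0.55,0,0,0,0,0,0, 0.55,0,0,0,0,0,0, 0.55,0,0,0,0,0,0, 0.55,0,0,-3,0,0,0, 0.45,0,0,-3,0,0,0, 0.45,3.2,-2.2,0,0,0,0, 0.45,3.2,-2.2,0,0,0,0, 0.45,3.2,-2.2,0,0,0,0, 0.45,3.2,-2.2,0,0,0,0, 0.45,3,-2,0,0,0,0, 0.45,0,0,0,0,0,0, 0.45,0,0,0,0,0,0]'; python3 d.py .4995 .102 .06 82.4
```

```text
time: 13.7
tool_pos: [0.5034, 0.097, 0.1216]
orientation: [[0.136, 0.991, 0.01], [0.991, -0.136, 0.0], [0.002, 0.01, -1.0]]
wrist_force: [-0.4, 0.1, -0.2]
finger_gap: 0.547
t13.70 p [0.5034 0.097  0.1216] gap mm 51.4 F [-0.4  0.1 -0.2]
shift now [ 0.44 -0.52  6.16] after turn [ 0.45 -0.46  6.16] turn [ 0.01  -0.002 -0.003]
```

```bash
python3 -m jog '[0.45,0.4,-0.5,1,0.01,-0.002,0, 0.45,0,0,1,0,0,0, 0.45,0,0,1,0,0,0, 0.45,0,0,1,0,0,0, 0.45,0,0,1,0,0,0, 0.45,0,0,0.5,0,0,0, 0.45,0,0,0,0,0,0, 0.45,0,0,0,0,0,0]'; python3 d.py .4995 .102 .0265 82.4
```

```text
time: 14.5
tool_pos: [0.4995, 0.0975, 0.0592]
orientation: [[0.142, 0.99, -0.005], [0.99, -0.142, -0.002], [-0.003, -0.005, -1.0]]
wrist_force: [0.2, 0.1, -0.2]
finger_gap: 0.55
t14.50 p [0.4995 0.0975 0.0592] gap mm 51.7 F [ 0.2  0.1 -0.2]
shift now [ 0.45 -0.04  3.27] after turn [ 0.44 -0.06  3.27] turn [-0.005  0.003 -0.01 ]
```

```bash
python3 - <<'E'
from h import *
i=ctrl.get_image("scene")
a=i[190:270,190:300]
b=i[205:285,280:390]
f=lambda i:np.clip(cv2.resize(i,(550,300),interpolation=cv2.INTER_CUBIC)*1.2,0,255).astype(np.uint8)
cv2.imwrite("pics/n5.png",np.vstack([f(a),f(b)]))
E
```

```text
(no output)
```

View pics/n5.png

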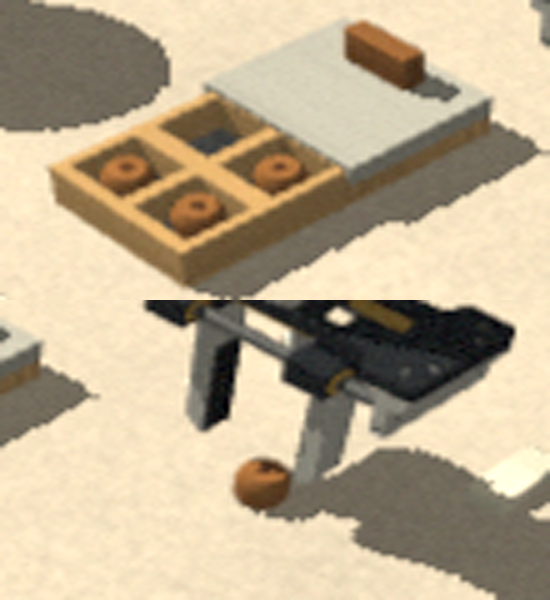

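Wells 1, 3 and 4 are filled (well1's bead is at (278,170)), and bead B sits between the fingers at (262,483).

```bash
python3 -m jog '[0.45,0.4,-0.05,0,-0.005,0.003,-0.01, 0.45,0,0,0,0,0,0, 0.45,0,0,0.6,0,0,0, 0.45,0,0,0.6,0,0,0, 0.45,0,0,0.6,0,0,0, 0.45,0,0,0.6,0,0,0, 0.45,0,0,0.5,0,0,0, 0.45,0,0,0,0,0,0, 0.45,0,0,0,0,0,0]'; python3 d.py .4995 .102 .0265 82.4
```

```text
time: 15.45
tool_pos: [0.5004, 0.1023, 0.0289]
orientation: [[0.131, 0.991, 0.003], [0.991, -0.131, 0.001], [0.001, 0.003, -1.0]]
wrist_force: [1.0, -0.3, -0.3]
finger_gap: 0.55
t15.45 p [0.5004 0.1023 0.0289] gap mm 51.7 F [ 1.  -0.3 -0.3]
shift now [-0.04 -0.08  0.24] after turn [-0.04 -0.08  0.24] turn [ 0.003 -0.001  0.002]
```

```bash
python3 -m jog '[0.45,0,-0.05,0.15,0,0,0, 1,0,0,0,0,0,0, 1,0,0,0,0,0,0, 1,0,0,0,0,0,0, 1,0,0,0,0,0,0, 1,0,0,0,0,0,0]' 15; python3 -m jog '[1,0,0,-3,0,0,0, 1,0,0,-3,0,0,0, 1,0,0,-3,0,0,0, 1,-3.4,1.8,0,0,0,0, 1,-3.4,1.8,0,0,0,0, 1,-3.4,1.8,0,0,0,0, 1,-3.4,1.8,0,0,0,0, 1,-3.4,1.8,0,0,0,0, 1,-3.4,1.8,0,0,0,0, 1,0,0,0,0,0,0, 1,0,0,0,0,0,0]' ; python3 d.py .5833 -.1248 .075 82.4
```

```text
time: 16.05
tool_pos: [0.5006, 0.1024, 0.0282]
orientation: [[0.131, 0.991, 0.005], [0.991, -0.131, 0.001], [0.001, 0.005, -1.0]]
wrist_force: [-0.2, 0.1, 0.6]
finger_gap: 0.265
time: 17.15
tool_pos: [0.5838, -0.1211, 0.1224]
orientation: [[0.127, 0.992, 0.007], [0.992, -0.127, 0.0], [0.001, 0.007, -1.0]]
wrist_force: [-0.8, 0.3, -0.3]
finger_gap: 0.265
t17.15 p [ 0.5838 -0.1211  0.1224] gap mm 24.9 F [-0.8  0.3 -0.3]
shift now [-0.38 -0.04  4.74] after turn [-0.38 -0.01  4.74] turn [ 0.007 -0.001  0.006]
```

```bash
python3 -m jog '[1,-0.3,0,1,0.007,0,0.006, 1,0,0,1,0,0,0, 1,0,0,1,0,0,0, 1,0,0,1,0,0,0, 1,0,0,0.4,0,0,0, 1,0,0,0,0,0,0, 1,0,0,0,0,0,0]' ; python3 d.py .5833 -.1248 .055 82.4
```

```text
time: 17.85
tool_pos: [0.5812, -0.1188, 0.0726]
orientation: [[0.127, 0.992, -0.005], [0.992, -0.127, 0.004], [0.003, -0.005, -1.0]]
wrist_force: [-0.0, 0.7, 0.2]
finger_gap: 0.262
t17.85 p [ 0.5812 -0.1188  0.0726] gap mm 24.6 F [-0.   0.7  0.2]
shift now [-0.58  0.3   1.75] after turn [-0.57  0.29  1.76] turn [-0.005 -0.003  0.005]
```

```bash
python3 -m jog '[1,-0.5,0.25,0,-0.005,-0.003,0.005, 1,0,0,0,0,0,0, 1,0,0,0.6,0,0,0, 1,0,0,0.6,0,0,0, 1,0,0,0.4,0,0,0, 1,0,0,0,0,0,0, 1,0,0,0,0,0,0]' ; python3 d.py .5833 -.1248 .055 82.4
```

```text
time: 18.55
tool_pos: [0.5842, -0.1251, 0.0566]
orientation: [[0.133, 0.991, 0.003], [0.991, -0.133, -0.001], [-0.001, 0.003, -1.0]]
wrist_force: [0.1, -0.6, 0.7]
finger_gap: 0.266
t18.55 p [ 0.5842 -0.1251  0.0566] gap mm 25.0 F [ 0.1 -0.6  0.7]
shift now [ 0.02 -0.09  0.16] after turn [ 0.02 -0.09  0.16] turn [ 0.003  0.001 -0.001]
```

```bash
python3 -m jog '[0.55,0,0,0,0,0,0, 0.55,0,0,0,0,0,0, 0.55,0,0,0,0,0,0, 0.55,0,0,-3,0,0,0, 0.45,0,0,-3,0,0,0, 0.45,0,0,-2,0,0,0, 0.45,0,0,0,0,0,0.14, 0.45,0,0,0,0,0,0.14, 0.45,0,0,0,0,0,0.14, 0.45,0,0,0,0,0,0.14, 0.45,0,0,0,0,0,0.14, 0.45,0,0,0,0,0,0.14]'; python3 -m jog '[0.45,0,0,0,0,0,0.14, 0.45,0,0,0,0,0,0.14, 0.45,0,0,0,0,0,0.14, 0.45,0,0,0,0,0,0.14, 0.45,0,0,0,0,0,0.14, 0.45,0,0,0,0,0,0]';  python3 d.py .4981 -.0902 .095 -7.6
```

```text
time: 19.75
tool_pos: [0.5849, -0.1251, 0.1427]
orientation: [[0.845, 0.535, 0.007], [0.535, -0.845, -0.003], [0.005, 0.006, -1.0]]
wrist_force: [-0.7, 0.4, -0.2]
finger_gap: 0.55
time: 20.35
tool_pos: [0.5853, -0.1251, 0.1442]
orientation: [[0.986, -0.165, 0.01], [-0.165, -0.986, -0.003], [0.01, 0.002, -1.0]]
wrist_force: [-0.6, -0.0, 0.1]
finger_gap: 0.551
t20.35 p [ 0.5853 -0.1251  0.1442] gap mm 51.8 F [-0.6 -0.   0.1]
shift now [-9.23 -2.02  4.83] after turn [-9.11 -2.31  4.92] turn [ 0.002 -0.01  -0.033]
```

```bash
python3 -m jog '[0.45,0,0,0,0.002,-0.01,-0.033, 0.45,-3,-0.8,0,0,0,0, 0.45,-3,-0.8,0,0,0,0, 0.45,-3,-0.7,1,0,0,0, 0.45,0,0,1,0,0,0, 0.45,0,0,1,0,0,0, 0.45,0,0,0.8,0,0,0, 0.45,0,0,0,0,0,0, 0.45,0,0,0,0,0,0]';  python3 d.py .4981 -.0902 .061 -7.6
python3 - <<'E'
from h import *
i=ctrl.get_image("scene")
a=i[180:270,190:310]
cv2.imwrite("pics/n6.png",np.clip(cv2.resize(a,(720,540),interpolation=cv2.INTER_CUBIC)*1.2,0,255).astype(np.uint8))
E
```

```text
time: 21.25
tool_pos: [0.4988, -0.0912, 0.104]
orientation: [[0.994, -0.11, 0.002], [-0.11, -0.994, -0.001], [0.002, 0.0, -1.0]]
wrist_force: [0.3, 0.1, -0.1]
finger_gap: 0.552
t21.25 p [ 0.4988 -0.0912  0.104 ] gap mm 51.9 F [ 0.3  0.1 -0.1]
shift now [-0.09 -0.1   4.3 ] after turn [-0.09 -0.09  4.3 ] turn [ 0.    -0.002  0.023]
```

View pics/n6.png

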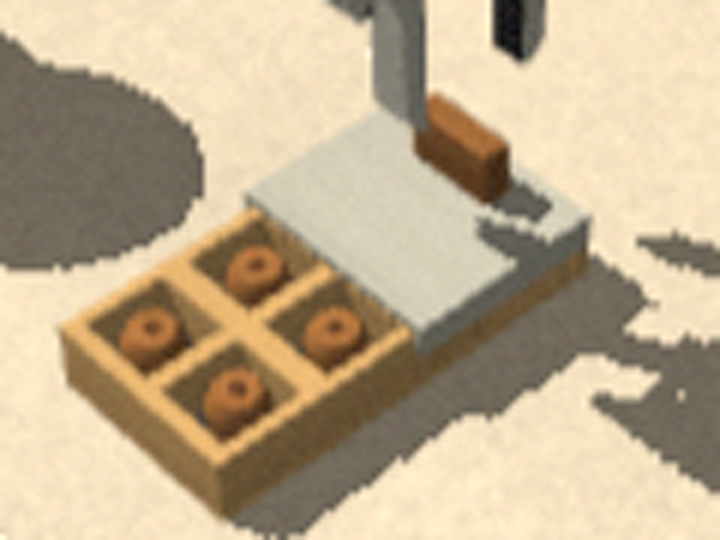

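All four wells hold an upright bead, and the fingers straddle the cover grip. I'll descend to it, keeping the tips above the plate.

```bash
python3 -m jog '[0.45,-0.1,-0.1,0.7,0,0,0.023, 0.45,0,0,0.7,0,0,0, 0.45,0,0,0.7,0,0,0, 0.45,0,0,0.7,0,0,0, 0.45,0,0,0.7,0,0,0, 0.45,0,0,0,0,0,0, 0.45,0,0,0,0,0,0]';  python3 d.py .4981 -.0902 .062 -7.6
```

```text
time: 22.0
tool_pos: [0.4989, -0.0905, 0.0659]
orientation: [[0.991, -0.135, 0.002], [-0.135, -0.991, -0.001], [0.002, 0.0, -1.0]]
wrist_force: [0.5, -0.1, 0.4]
finger_gap: 0.55
t22.00 p [ 0.4989 -0.0905  0.0659] gap mm 51.7 F [ 0.5 -0.1  0.4]
shift now [-0.08 -0.02  0.39] after turn [-0.08 -0.02  0.39] turn [ 0.    -0.002 -0.002]
```

```bash
python3 -m jog '[0.45,-0.05,0,0.25,0,0,0, 0.45,0,0,0,0,0,0, 1,0,0,0,0,0,0, 1,0,0,0,0,0,0, 1,0,0,0,0,0,0, 1,0,0,0,0,0,0, 1,0,0,0,0,0,0, 1,0,0,0,0,0,0]' 30;  python3 d.py .5421 -.0960 .063 -7.6
```

```text
time: 22.8
tool_pos: [0.5004, -0.0909, 0.0646]
orientation: [[0.991, -0.135, 0.008], [-0.135, -0.991, -0.002], [0.008, 0.001, -1.0]]
wrist_force: [3.4, 0.3, -1.7]
finger_gap: 0.149
t22.80 p [ 0.5004 -0.0909  0.0646] gap mm 14.0 F [ 3.4  0.3 -1.7]
shift now [ 4.2  -0.05  0.19] after turn [ 4.2  -0.04  0.16] turn [ 0.001 -0.008 -0.002]
```

Gripped (14.0 mm, cover still parked). I'll push along tool +x in small steps.

```bash
python3 -m jog '[1,0.6,0,0,0,-0.004,0, 1,0.6,0,0,0,0,0, 1,0.6,0,0,0,0,0, 1,0.6,0,0,0,0,0, 1,0.6,0,0,0,0,0, 1,0.6,0,0,0,0,0, 1,0,0,0,0,0,0, 1,0,0,0,0,0,0]' 30;  python3 d.py .5440 -.0967 .0645 -7.6
```

```text
time: 23.6
tool_pos: [0.5344, -0.0956, 0.0646]
orientation: [[0.991, -0.135, -0.01], [-0.135, -0.991, 0.0], [-0.01, 0.001, -1.0]]
wrist_force: [-5.7, 0.9, 3.3]
finger_gap: 0.147
t23.60 p [ 0.5344 -0.0956  0.0646] gap mm 13.8 F [-5.7  0.9  3.3]
shift now [ 0.97 -0.02 -0.  ] after turn [ 0.97 -0.02  0.01] turn [ 0.001  0.01  -0.003]
```

```bash
python3 -m jog '[1,0.5,0,0,0,0.005,0, 1,0.5,0,0,0,0.003,0, 1,0.1,0,0,0,0,0, 1,0,0,0,0,0,0, 1,0,0,0,0,0,0, 1,0,0,0,0,0,0]' 30;  python3 d.py .5440 -.0967 .0645 -7.6
python3 -m jog '[1,0,0,0,0,0,0, 1,0,0,0,0,0,0, 1,0,0,0,0,0,0]' 30;  python3 d.py .5440 -.0967 .0645 -7.6
```

```text
time: 24.2
tool_pos: [0.542, -0.0967, 0.0646]
orientation: [[0.991, -0.135, -0.013], [-0.135, -0.991, 0.001], [-0.013, 0.001, -1.0]]
wrist_force: [-6.7, 0.7, 3.6]
finger_gap: 0.146
t24.20 p [ 0.542  -0.0967  0.0646] gap mm 13.8 F [-6.7  0.7  3.6]
shift now [ 0.2  -0.02  0.  ] after turn [ 0.2  -0.02  0.01] turn [ 0.001  0.013 -0.002]
time: 24.5
tool_pos: [0.5406, -0.0965, 0.0645]
orientation: [[0.991, -0.134, -0.017], [-0.134, -0.991, 0.001], [-0.017, 0.001, -1.0]]
wrist_force: [-5.5, 0.2, 4.0]
finger_gap: 0.149
t24.50 p [ 0.5406 -0.0965  0.0645] gap mm 14.0 F [-5.5  0.2  4. ]
shift now [ 0.34 -0.02 -0.  ] after turn [ 0.34 -0.02  0.  ] turn [ 0.001  0.017 -0.002]
```

```bash
python3 - <<'E'
from h import *
i=ctrl.get_image("scene");j=ctrl.get_image("top")
a=cv2.resize(i[180:270,190:310],(480,360),interpolation=cv2.INTER_CUBIC)
b=cv2.resize(j[155:235,270:340],(315,360),interpolation=cv2.INTER_CUBIC)
cv2.imwrite("pics/n7.png",np.clip(np.hstack([a,b])*1.3,0,255).astype(np.uint8))
E
python3 d.py .5440 -.0967 .0645 -7.6
```

```text
t24.60 p [ 0.5406 -0.0965  0.0645] gap mm 13.9 F [-6.1  0.4  3. ]
shift now [ 0.34 -0.02 -0.  ] after turn [ 0.34 -0.02  0.  ] turn [ 0.001  0.017 -0.002]
```

View pics/n7.png

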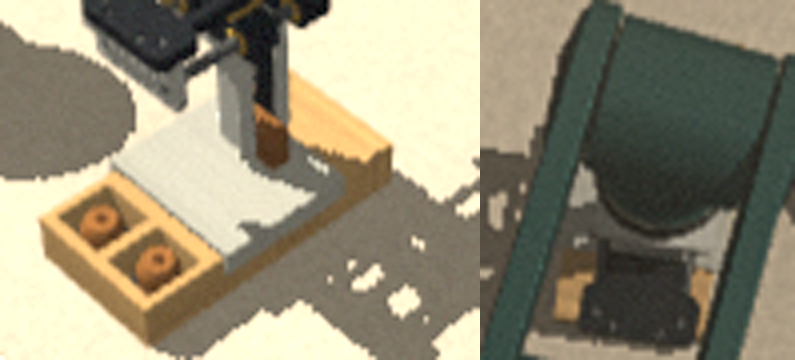

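Beads 3 and 4 are in view, and the edge is on the near part of the rib at about 40 mm. Rows of zero shift creep back about 0.5 mm each. I'll push the remaining 3.5 mm and end with rows that offset the creep.

```bash
python3 -m jog '[1,0.3,0,0,0,0.008,0, 1,0.2,0,0,0,0.006,0, 1,0.1,0,0,0,0.004,0, 1,0.06,0,0,0,0.004,0]' 30;  python3 d.py .5440 -.0967 .0645 -7.6
python3 -m jog '[1,0.06,0,0,0,0.004,0, 1,0.05,0,0,0,0.003,0]' 30;  python3 d.py .5440 -.0967 .0645 -7.6
```

```text
time: 25.0
tool_pos: [0.5438, -0.0969, 0.0645]
orientation: [[0.991, -0.134, -0.005], [-0.134, -0.991, -0.001], [-0.005, 0.001, -1.0]]
wrist_force: [-6.4, 0.8, 3.7]
finger_gap: 0.146
t25.00 p [ 0.5438 -0.0969  0.0645] gap mm 13.8 F [-6.4  0.8  3.7]
shift now [ 0.02 -0.02  0.  ] after turn [ 0.02 -0.02  0.  ] turn [ 0.001  0.005 -0.002]
time: 25.2
tool_pos: [0.5429, -0.0968, 0.0645]
orientation: [[0.991, -0.134, -0.003], [-0.134, -0.991, -0.001], [-0.003, 0.001, -1.0]]
wrist_force: [-5.3, 0.8, 4.2]
finger_gap: 0.143
t25.20 p [ 0.5429 -0.0968  0.0645] gap mm 13.4 F [-5.3  0.8  4.2]
shift now [ 0.11 -0.02 -0.  ] after turn [ 0.11 -0.02 -0.  ] turn [ 0.001  0.003 -0.002]
```

```bash
python3 -m jog '[1,0.18,0,0,0,0.002,0, 1,0.08,0,0,0,0.002,0]' 30;  
python3 - <<'E'
from h import *
i=ctrl.get_image("scene");o=np.array((190,205));s=7
a=np.clip(cv2.resize(i[205:275,190:290],None,fx=s,fy=s,interpolation=cv2.INTER_CUBIC)*1.3,0,255).astype(np.uint8)
X=np.array((.9912,-.1323));Y=np.array((.1323,.9912));O=np.array((.5675,-.0995))
def px(x,y,z):
    q=proj("scene",[*(O+X*x+Y*y),z]);return tuple(np.round((q-o+.5)*s-.5).astype(int).tolist())
for x,c in((.038,(0,0,255)),(.050,(255,0,0))):cv2.line(a,px(x,-.0525,.039),px(x,.0525,.039),c,1)
for y in(-.048,.048):cv2.drawMarker(a,px(.096,y,.033),(0,255,0),0,12,1)
cv2.imwrite("pics/n8.png",a);print([px(.096,y,.033) for y in(-.048,.048)],[px(.044,y,.039) for y in(-.0525,.0525)])
E
python3 d.py .5440 -.0967 .0645 -7.6
```

```text
time: 25.4
tool_pos: [0.5433, -0.0968, 0.0645]
orientation: [[0.991, -0.134, -0.005], [-0.134, -0.991, -0.0], [-0.005, 0.001, -1.0]]
wrist_force: [-6.2, 1.8, 4.7]
finger_gap: 0.145
[(75, 204), (262, 365)] [(190, 107), (396, 275)]
t25.45 p [ 0.5432 -0.0968  0.0645] gap mm 14.0 F [-5.9  1.2  4. ]
shift now [ 0.07 -0.02 -0.  ] after turn [ 0.07 -0.02 -0.  ] turn [ 0.001  0.005 -0.002]
```

View pics/n8.png

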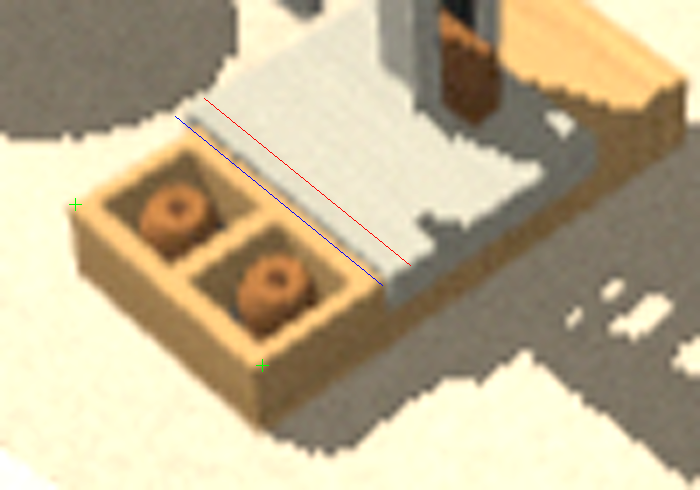

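The cover edge lies between the rib's two limits (the 38 mm and 50 mm overlay lines). I'll add 1 mm, then run a brightness profile along y=0 as a bias-free check.

```bash
python3 -m jog '[1,0.2,0,0,0,0.003,0, 1,0.1,0,0,0,0.002,0]' 30 | head -2
python3 - <<'E'
from h import *
i=ctrl.get_image("scene").astype(np.float32)
X=np.array((.9912,-.1323));Y=np.array((.1323,.9912));O=np.array((.5675,-.0995))
for y in(0.,-.045,.045):
  for z in(.033,.039):
    xs=np.arange(.030,.108,.002);P=np.array([proj("scene",[*(O+X*x+Y*y),z]) for x in xs],np.float32)
    v=cv2.remap(i,P[:,:1],P[:,1:],cv2.INTER_LINEAR)[:,0]
    if z==.033 or y==0: print(y,z,[f"{x*1000:.0f}:{int(c[2])}/{int(c[2]-c[0])}" for x,c in zip(xs,v)])
E
python3 d.py .5440 -.0967 .0645 -7.6
```

```text
time: 25.65
tool_pos: [0.5442, -0.097, 0.0645]
0.0 0.033 ['30:184/25', '32:184/25', '34:184/25', '36:181/25', '38:177/24', '40:176/24', '42:167/22', '44:144/24', '46:152/55', '48:193/95', '50:201/102', '52:201/100', '54:195/98', '56:197/99', '58:195/98', '60:202/100', '62:194/97', '64:193/97', '66:198/99', '68:199/100', '70:198/101', '72:191/97', '74:200/101', '76:196/101', '78:200/102', '80:195/98', '82:195/99', '84:198/100', '86:202/103', '88:201/102', '90:199/100', '92:205/103', '94:204/104', '96:202/103', '98:183/91', '100:145/72', '102:125/63', '104:120/59', '106:116/57']
0.0 0.039 ['30:184/25', '32:187/26', '34:184/24', '36:183/23', '38:182/24', '40:178/24', '42:178/24', '44:180/25', '46:162/24', '48:148/38', '50:168/74', '52:196/99', '54:197/100', '56:186/92', '58:174/86', '60:167/83', '62:161/82', '64:172/87', '66:174/87', '68:172/85', '70:148/71', '72:145/71', '74:159/80', '76:154/80', '78:141/74', '80:139/73', '82:160/82', '84:154/82', '86:147/80', '88:138/77', '90:156/81', '92:156/81', '94:166/85', '96:192/97', '98:199/101', '100:190/95', '102:156/78', '104:130/64', '106:1
[... 518 characters left out ...]
46', '106:215/46']
0.045 0.033 ['30:170/24', '32:178/25', '34:178/24', '36:180/24', '38:169/22', '40:172/23', '42:163/23', '44:141/25', '46:150/53', '48:173/82', '50:194/99', '52:196/99', '54:197/98', '56:185/92', '58:191/95', '60:191/97', '62:202/103', '64:186/95', '66:186/94', '68:191/96', '70:197/98', '72:191/95', '74:184/92', '76:190/95', '78:190/96', '80:194/99', '82:182/92', '84:186/95', '86:188/95', '88:197/101', '90:185/93', '92:189/96', '94:192/98', '96:200/100', '98:174/88', '100:141/71', '102:123/61', '104:123/61', '106:121/59']
t25.70 p [ 0.5442 -0.097   0.0645] gap mm 14.1 F [-7.1  1.4  3.9]
shift now [-0.02 -0.02  0.  ] after turn [-0.02 -0.02  0.  ] turn [ 0.001  0.006 -0.002]
```

The bias-corrected edge is at about 43.4 mm, the arm's own travel reads about 44 mm, and the push matches the spring at about 6.5 N. I'm handing in while still holding.

```bash
python3 - <<'E'
from plant import ctrl
print(ctrl.finish_job());s=ctrl.sense();print(s['time'],s['tool_pos'],s['wrist_force'],s['finger_gap'])
E
```

```text
the job is handed in; nothing more can be done
None
the job is handed in; nothing more can be done
```

I put the three loose beads into wells 1, 2 and 3. I then slid the cover by its grip to about half travel and handed the job in while still holding it there, at about 25.7 s.

**Beads:** A picture taken before I moved the cover showed an upright bead in each of the four wells. After the slide, the outer row's two beads were still in view.

**Cover position:** The last checks agree to within about a millimetre. The arm's own travel read about 44 mm, and the picture put the cover's front edge at about 43.4 mm, corrected for camera offset (rib 38–50 mm). The last push reading was about 7 N, but readings jumped between 5.3 and 7.1 N. Their average of about 6 N alone would suggest about 40 mm, still on the rib.

**What went less smoothly:**
- The first grasp took hold of its bead too high and shifted it a few millimetres, so I opened the gripper and gripped it again lower down.
- While I held the cover, each row with no shift let it creep back about 0.5 mm. I ended on pushing rows to offset this, and the pose held steady afterwards.
- I did not take a closing picture of the eraser, tape and other items on the desk; no move went near them.

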